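# Gauge the hinge mortise of an oak frame on the turntable

### The arm

A 7-joint arm with a two-finger parallel gripper is mounted at the origin on the work surface. World frame = base frame: x ahead of the robot, y to its left, z up, the work surface at z = 0. Lengths are in mm, angles in rad, forces in N, time in s.
With the tool pointing down it reaches from about 425 to 800 mm from the base axis. Payload 8.3 kg.
Tool frame: the origin (TCP) lies midway between the tips of the shut fingers; the grasp point (between the pads) lies 19 mm behind it; z points along the fingers, y is the line along which they close (so a half turn about z gives the same grasp; the last joint's range is limited). The gripper opens to 85 mm and grips with 20 to 120 N. Pads are 22 mm wide; open, the fingers measure 114 mm over their backs; the gripper's body (76 mm by 85 mm) begins 54 mm behind the grasp point. The pads swing forward as they close: fully open they stand 13 mm farther back than shut.
Start: joints at [1.241, 0.383, 0.016, 1.37, -0.006, 1.388, -0.046], TCP at [164.817, -602.858, 231.279] pointing down, gripper open.
Joint ranges: [-2.95, 2.95], [-0.25, 2.06], [-1.52, 1.56], [0.18, 2.33], [-1.44, 4.58], [0.02, 2.06], [-3.01, 3.01]. Speed limits (rad/s): [2.39, 2.39, 3.01, 3.01, 3.14, 3.14, 3.14].

### API

Orientations are given as a rotation vector (axis times angle).
In Python, from workcell import manip gives the robot as it stands.
- The arm moves only by the tool servo_tool, never from a script. Its argument "motion" is one flat list of numbers, 4 for each row, row after row: the shift along the tool's x, y, z normalised to -1 to 1, where 1 is 10 cm, then the turn about the tool's z normalised to -1 to 1, where 1 is 360 degrees. In form: [tx, ty, tz, turn, tx, ty, tz, turn, ...]. A call has 1 to 20 rows; each row is the pose to reach, as a shift and turn from the pose commanded when the call began, along the tool's axes at that moment, turning the shorter way round; what a row does not reach only later rows make up. A row lasts 1/12 s, in which the tool goes at most 41.7 mm and 7.16 degrees, less where a joint would pass 70% of its speed; a pose out of reach is approached as far as the arm can. A call with a number of a shift or a turn outside -1 to 1 is refused whole. A call with a gripper value outside its range is refused whole. "gripper" is the finger opening in mm, from 0 to 85.4, set as the call begins (left out, the last holds). The fingers move at their own pace and stop on an object; "force" is the grip in N (left out, the last holds). Time passes only in rows, so rows that repeat a pose let the fingers close. It gives the time, the measured TCP pose, the force, the opening and the grip force at its end, in the units of the state.
- manip.state(): the state, without advancing time (a new reading comes with each control period).
- manip.get_image(name): name is "scene" or "side" or "wrist"; returns (picture, depth): 480x640x3 uint8, red, green, blue; 480x640 float32, mm along the optical axis (not along the pixel's ray), 0 where there is no reading.
- manip.camera_info(name): a dict with "K" (3x3 intrinsics, pixels), "cam_to_world" (4x4, takes a point from camera to world coordinates). Camera axes: x right, y down, z forward; pixel columns grow to the right and rows downward; lengths in mm; the calibration is good to about 2 mm. A picture is of the moment at which its call begins: read the wrist's pose just before it. camera_info takes no time and is no camera call; for the wrist camera it gives the pose at the moment of the call.
- manip.finish_job(): hands the job in; it is judged then, once.
Trained networks look in the newest picture that a camera, given by its name, has taken for a name from the list of things; names that differ only in an ending like _2 or _b are one class to them, and where a whole thing is asked for, a point or a joint stands for the part that bears it (a point fixed in the world has none). Each returns a list of dicts, best first, with "p" (0 to 1); they miss things now and then, are a little off and sometimes report something else, mostly with a low value. They report only what shows in the picture. A call takes as long as a camera call.
- manip.boxes_of(name, camera): "xy" ([column, row] in pixels, amid what is visible of it).
- manip.landmark_of(name, camera): "xy" ([column, row] in pixels: a listed point, or the origin of a listed thing).
The state is a dict: "time_s": time; "q": joint angles; "qd": joint speeds; "tau": joint torques, N m; "position": TCP position; "tcp_rot": TCP orientation; "contact_force": force on the tool from outside, world axes, zero at the start; "moment": the same for the moment, N m; "finger_gap": opening from 0.0 (shut) to 1.0 (fully open); "gripper_force": force on a finger pad.
Only numpy, scipy, OpenCV 4.12 (cv2) and the standard library are available. Lean on these libraries where they do the work, as an engineer would, in place of code of your own. Each camera call takes 0.05 s, during which the arm holds its last target. There are 200 camera calls.

### The job

First swing the turntable clockwise, seen from above, until it comes up firmly against its stop, so that the oak frame cannot drift. Then take the digital depth gauge and set it gently on the back of the frame to check the hinge mortise: base bar flat along the mortised rail and bridging the mortise, the probe on the pencil cross in the middle of it, the turntable still at its stop. Finish while holding the gauge there in the gripper, upright and fully seated, with about a kilo of push and not over two, so that the depth can be read, and leave the other things on the bench alone.

Things in the scene. Friction and masses are not known exactly. Their poses are not given: they have to be found in the camera images.
- turntable (a joint): angle (rad) of the grey iron turntable wheel, 300 mm across, face 62 mm above the bench, on a vertical axis through the frame's centre. 0 = rim lug hard against the stop screw; grows anticlockwise seen from above, to 1.25 at most. About 0.25 N m of friction; stays where left. Turn it by the frame, held fast on it by four steel corner dogs 14 mm tall
- frame: square oak frame fixed face down on the wheel, 190 mm outside, 22 mm tall. Origin: centre of its underside, on the wheel's axis, 62 mm above the bench; z up, x and y along its sides. Rails 38 mm wide in the lower 10 mm, 31 mm in the upper 12 mm (flush outside, step inside). The hinge mortise is in the rail on its -x side, which runs along its y; the other rails are plain
- mark (a point): pencil cross on the floor of the hinge mortise, at its middle: 79.5 mm from the frame's centre towards the frame's -x, 17 mm above its underside. The mortise is 26 mm long (frame y, along the rail), 16 mm wide and 5 mm deep, in the middle of the 31 mm wide back of the rail, which lies 84 mm above the bench
- gauge: digital depth gauge standing on the bench, about 0.3 kg: steel base bar 80 mm long (its y), 22 wide (x), 12 tall; stem 12 mm thick; grey case 54 mm wide (y), 24 thick (x), 32 to 94 mm above the underside, screen on its -x face; small knob on top to 105 mm. Origin: centre of the bar's underside; z up. Grip the case across its 54 mm or 24 mm
- probe (a joint): spring probe of the gauge, a pin 5 mm thick out of the middle of the bar's underside: how far the tip stands out below the bar (m), 0 flush to 0.012 when the gauge hangs free. Its spring pushes with 0.9 to 1.4 N. With the bar seated over the mortise it reads 0.005
- probe_tip (a point): lower end of the gauge's probe
- tacker: blue steel hand staple tacker, 170 mm long, 26 mm wide, about 110 mm tall, standing on its base; origin at the centre of its underside, x along it. Leave alone
- mat_cutter: green plastic mat cutter, 130 mm long (y), 60 mm wide, 60 mm tall; origin at the centre of its underside. Leave alone
- easel_back: flat brass easel strut with hinge leaf, 180 mm long (x), up to 58 mm wide, 5 mm thick, lying flat; origin on its underside. Leave alone
- pad_a: round cork bumper pad, 24 mm across, 6 mm thick; origin under its centre. Leave alone
- pad_b: the other cork bumper pad, the same. Leave alone

How it is judged:
By the outcome, as a careful person would: the job done as asked, in the order asked, and still so for the second after the job is handed in, while the arm keeps its last pose, push and grip.
It also fails if it takes over 53 s, if anything falls off the work surface, if the arm or the gripper's body presses on something with over 40 N, if the wrist force passes 120 N, or if a joint passes its speed limit or range.

## Working session

There is one attempt and no reset: what is moved stays moved. The work goes in short steps, Python scripts to look and compute and a tool call to move; the robot and the scene stay as the last step left them, time stands still between calls to the robot, and variables do not carry over. Pictures are saved under pics/ and viewed, at most 10 in all, crops included, and the job is handed in when it is done.

Besides the shell and the picture viewer there is one more tool, called by a JSON object that holds its "fn" and its "kwargs", one argument or row to a line. servo_tool: Moves the arm, as the interface text tells. Scaled input: -1 to 1 covers 10 cm each way for a shift and 360 degrees each way for a turn. Its arguments: {"type":"object","properties":{"motion":{"type":"array"},"gripper":{"type":"number"},"force":{"type":"number"}},"required":["motion"]}

```bash
mkdir -p pics
cat > h.py <<'E'
import numpy as np, cv2
from scipy.spatial.transform import Rotation as R
from workcell import manip
def snap(c,name=None):
    ci=manip.camera_info(c); im,d=manip.get_image(c)
    if name: cv2.imwrite(f'pics/{name}.png',im[:,:,::-1])
    return im,d,np.array(ci['K']),np.array(ci['cam_to_world'])
def ray(xy,K,T):
    v=T[:3,:3]@np.linalg.solve(K,[xy[0],xy[1],1.]); return T[:3,3],v
def atz(xy,K,T,z):
    o,v=ray(xy,K,T); return o+v*(z-o[2])/v[2]
def cloud(d,K,T):
    v,u=np.mgrid[:d.shape[0],:d.shape[1]]
    p=np.stack([(u-K[0,2])/K[0,0]*d,(v-K[1,2])/K[1,1]*d,d],-1)
    return p@T[:3,:3].T+T[:3,3]
E
python3 - <<'E'
from h import *
s=manip.state(); print({k:np.round(v,3).tolist() for k,v in s.items()})
print(R.from_rotvec(s['tcp_rot']).as_matrix().round(3))
a=[]
for c in ['scene','side']:
    im,d,K,T=snap(c); a.append(im); np.savez(f'{c}.npz',im=im,d=d,K=K,T=T)
    P=cloud(d,K,T)
    for n in ['frame','gauge','mark','probe_tip','tacker','mat_cutter','easel_back','pad_a','turntable']:
        for r in manip.landmark_of(n,c)[:2]:
            u,v=np.round(r['xy']).astype(int)
            print(c,n,round(r['p'],2),np.round(r['xy']), P[v,u].round() if 0<=v<480 and 0<=u<640 else None)
    print(T[:3,3].round())
for n,im in zip('ab',a): cv2.imwrite(f'pics/{n}.png',im[:,:,::-1])
E
```

```text
{'time_s': 0.0, 'q': [1.241, 0.384, 0.016, 1.371, -0.006, 1.388, -0.047], 'qd': [-0.001, 0.0, 0.001, -0.0, 0.001, 0.0, -0.001], 'tau': [-0.001, -62.76, 0.844, -37.183, 0.016, 0.014, -0.0], 'position': [164.678, -602.401, 230.276], 'tcp_rot': [-3.112, -0.418, 0.0], 'contact_force': [0.343, -0.023, -0.647], 'moment': [0.05, -0.026, -0.017], 'gripper_force': 0.0, 'finger_gap': 0.999}
[[ 0.965  0.264 -0.001]
 [ 0.264 -0.965  0.002]
 [-0.    -0.002 -1.   ]]
scene gauge 0.61 [465. 244.] [508. 403.   3.]
scene mark 0.9 [288. 220.] [477. -24.  75.]
scene tacker 0.81 [154. 254.] [ 524. -345.    7.]
scene easel_back 0.63 [194. 335.] [ 727. -234.    1.]
scene pad_a 0.56 [207. 194.] [ 347. -233.    4.]
scene pad_a 0.39 [385. 187.] [335. 225.   5.]Traceback (most recent call last):
  File "<stdin>", line 9, in <module>
ValueError: it knows: easel_back, frame, gauge, mark, mat_cutter, pad, probe_tip, tacker
```

Run:
```python
from h import *
im,d,K,T=snap('side','side0'); np.savez('side.npz',im=im,d=d,K=K,T=T)
P=cloud(d,K,T)
for n in ['frame','gauge','mark','probe_tip']:
    for r in manip.landmark_of(n,'side')[:2]:
        u,v=np.round(r['xy']).astype(int)
        print(n,round(r['p'],2),np.round(r['xy']), P[v,u].round())
print(T[:3,3].round())
im,d,K,T=snap('scene','scene0'); np.savez('scene.npz',im=im,d=d,K=K,T=T); print(T[:3,3].round())
```

```text
frame 0.95 [314. 245.] [552.  15.  64.]
gauge 0.97 [166. 384.] [489. 397.  12.]
gauge 0.71 [319. 383.] [330. 225.   3.]
mark 0.88 [355. 246.] [475. -24.  79.]
[ -7. 577. 567.]
[1156.    5. 1120.]
```

View pics/scene0.png

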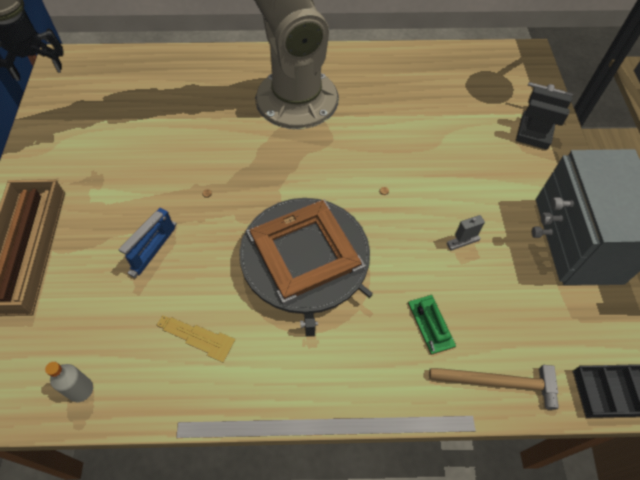

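View pics/side0.png

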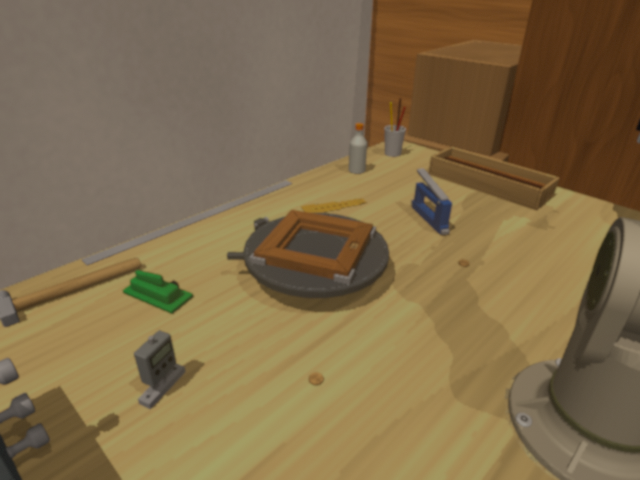

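The pictures show the wheel at scene px (305,253). Its lug is at (365,292) and the stop post at (310,325), so clockwise brings the lug to the stop. The mortise is at (290,219) and the gauge at (466,235). Next I fit the frame and gauge from depth.

```bash
cat >> h.py <<'E'
def fit_frame(c,lo=80,hi=92,ctr=(550,15)):
    im,d,K,T=c; P=cloud(d,K,T)
    r,g,b=[im[...,i].astype(int) for i in range(3)]
    m=(d>0)&(np.hypot(P[...,0]-ctr[0],P[...,1]-ctr[1])<145)&(P[...,2]>lo)&(P[...,2]<hi)&(r-b>35)
    q=P[m]; (cx,cy),wh,a=cv2.minAreaRect(q[:,:2].astype(np.float32))
    return (round(cx,1),round(cy,1)),np.round(wh,1),round(a,1),len(q),np.median(q[:,2]).round(1)
E
python3 - <<'E'
from h import *
for c in ['scene','side']:
    z=np.load(c+'.npz'); t=(z['im'],z['d'],z['K'],z['T']); P=cloud(*t[1:])
    for lo in (70,76,80): print(c,lo,fit_frame(t,lo))
    m=(t[1]>0)&(np.hypot(P[...,0]-495,P[...,1]-400)<80)&(P[...,2]>25)&(P[...,2]<130)
    q=P[m]; print('gauge case',cv2.minAreaRect(q[:,:2].astype(np.float32)),q.min(0).round(),q.max(0).round(),len(q))
    m=(t[1]>0)&(np.hypot(P[...,0]-495,P[...,1]-400)<70)&(P[...,2]>7)&(P[...,2]<17)
    q=P[m]; print('bar',cv2.minAreaRect(q[:,:2].astype(np.float32)),len(q))
    for xy,zz in ([(288,220),79],[(465,244),0]) if c=='scene' else ([(355,246),79],[(314,245),62],[(166,384),0]): print(xy,atz(xy,t[2],t[3],zz).round(1))
z=np.load('scene.npz');K,T=z['K'],z['T']
print('lug',atz((365,292),K,T,55),'stop',atz((310,325),K,T,40),atz((310,318),K,T,60))
im=z['im'][:,:,::-1]
A=cv2.resize(im[180:350,225:395],(400,400),interpolation=2);B=cv2.resize(im[200:260,435:495],(400,400),interpolation=2)
cv2.imwrite('pics/c1.png',np.hstack([A,B]))
E
```

```text
scene 70 ((548.6, 13.2), array([197.5, 194.4]), 24.7, 3857, np.float64(80.9))
scene 76 ((550.7, 12.7), array([194. , 191.8]), 25.0, 3528, np.float64(81.1))
scene 80 ((551.7, 12.4), array([192.5, 190.5]), 24.9, 2520, np.float64(81.9))
gauge case ((499.75701904296875, 398.35101318359375), (27.736244201660156, 56.48808288574219), 20.777477264404297) [481. 370.  29.] [522. 427. 104.] 511
bar ((501.2946472167969, 399.3549499511719), (22.900304794311523, 80.3119888305664), 17.970701217651367) 144
(288, 220) [479.7 -23.8  79. ]
(465, 244) [506.4 404.6   0. ]
side 70 ((545.9, 11.7), array([197., 200.]), 24.8, 3821, np.float64(83.7))
side 76 ((546.1, 11.8), array([196.6, 200. ]), 24.8, 3214, np.float64(84.0))
side 80 ((549.2, 11.3), array([191.4, 196.9]), 24.9, 2845, np.float64(84.2))
gauge case ((495.6966247558594, 399.4686584472656), (27.752948760986328, 54.77123260498047), 19.088951110839844) [476. 371.  26.] [516. 428. 107.] 1604
bar ((496.7734069824219, 399.3809814453125), (23.616188049316406, 81.63434600830078), 19.70416259765625) 587
(355, 246) [475.3 -23.3  79. ]
(314, 245) [554.2  13.3  62. ]
(166, 384) [499.2 393.7   0. ]
lug [655.69162673 144.06912026  55.        ] stop [724.17790103  21.831862    40.        ] [716.37607211  21.89228161  60.        ]
```

View pics/c1.png

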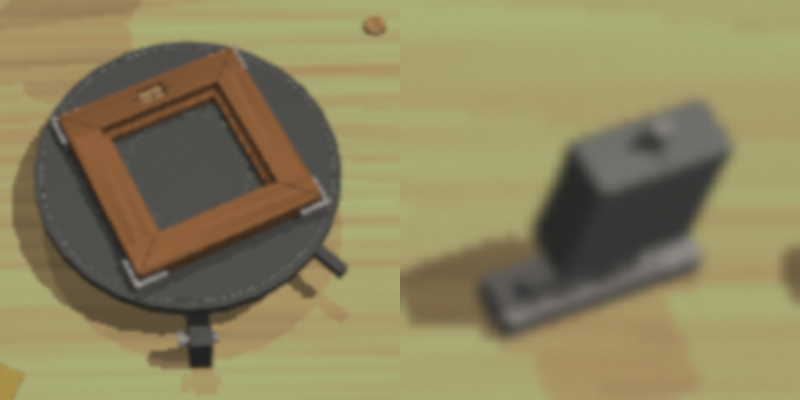

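```bash
cat >> h.py <<'E'
import json,os
def Rt(psi): # tool y at angle psi, z down
    a=np.deg2rad(psi); y=np.array([np.cos(a),np.sin(a),0]); z=np.array([0,0,-1.]); return np.stack([np.cross(y,z),y,z],1)
def plan(cmd,wps):
    """cmd,wps: (x,y,z,psi deg). Prints one row per waypoint, relative to cmd; returns last commanded pose after rounding"""
    M=Rt(cmd[3]); rows=[]
    for w in wps:
        s=M.T@(np.array(w[:3])-cmd[:3])/100; t=-(w[3]-cmd[3])/360
        rows.append(list(np.round([*s,t],4)))
    print([float(x) for r in rows for x in r], 'MAX' if np.abs(rows).max()>1 else '')
    r=rows[-1]; return np.array([*(np.array(cmd[:3])+M@np.array(r[:3])*100),cmd[3]-r[3]*360])
def chain(cmd,to,n):
    cmd=np.array(cmd,float); d=(np.array(to)-cmd)/n; st=cmd.copy()
    for i in range(n): cmd=plan(cmd,[st+d*(i+1)])
    print('cmd',cmd.round(2).tolist()); return cmd
E
python3 - <<'E'
from h import *
psi=np.rad2deg(np.arctan2(-.965,.264))
c=chain([164.817,-602.858,231.279,psi],[565.4,63.3,170,24.9],7)
c=plan(c,[[565.4,63.3,68,24.9]]); print(c)
print(manip.state()['time_s'])
E
```

```text
[0.8031, -0.7669, 0.0875, -0.0395] 
[0.9669, -0.5462, 0.0876, -0.0395] 
[1.0714, -0.2919, 0.0875, -0.0396] MAX
[1.1103, -0.019, 0.0876, -0.0395] MAX
[1.0809, 0.2542, 0.0875, -0.0395] MAX
[0.9854, 0.512, 0.0875, -0.0395] 
[0.8294, 0.7384, 0.0876, -0.0396] 
cmd [565.4, 63.3, 170.0, 24.91]
[0.0, 0.0, 1.02, 0.0] MAX
[565.39917962  63.29635774  67.999       24.91232445]
0.75
```

```bash
sed -i 's/np.round(\[\*s,t\],4)/np.round([*s,t],3)/' h.py
python3 - <<'E'
from h import *
psi=np.rad2deg(np.arctan2(-.965,.264))
c=chain([164.817,-602.858,231.279,psi],[565.4,63.3,165,24.9],8)
E
```

```text
[0.703, -0.671, 0.083, -0.035] 
[0.832, -0.502, 0.083, -0.034] 
[0.919, -0.314, 0.083, -0.035] 
[0.966, -0.105, 0.082, -0.034] 
[0.967, 0.102, 0.083, -0.035] 
[0.921, 0.309, 0.083, -0.034] 
[0.834, 0.498, 0.083, -0.035] 
[0.705, 0.668, 0.083, -0.035] 
cmd [565.36, 63.27, 164.98, 25.02]
```

{"fn": "servo_tool", "kwargs": {
  "motion": [0.351, -0.335, 0.042, -0.018, 0.703, -0.671, 0.083, -0.035, 0.703, -0.671, 0.083, -0.035],
  "gripper": 0,
  "force": 30
}}

```text
time_s: 1.0
position: [219.1, -515.0, 222.5]
tcp_rot: [-3.042, -0.775, -0.004]
contact_force: [2.0, 0.4, 0.5]
finger_gap: 0.602
gripper_force: 0.0
```

{"fn": "servo_tool", "kwargs": {
  "motion": [0.832, -0.502, 0.083, -0.034, 0.832, -0.502, 0.083, -0.034, 0.832, -0.502, 0.083, -0.034]
}}

```text
time_s: 1.25
position: [269.0, -431.1, 214.6]
tcp_rot: [-2.943, -1.095, -0.003]
contact_force: [1.4, 0.1, 0.1]
finger_gap: 0.147
gripper_force: 0.0
```

{"fn": "servo_tool", "kwargs": {
  "motion": [0.919, -0.314, 0.083, -0.035, 0.919, -0.314, 0.083, -0.035, 0.919, -0.314, 0.083, -0.035]
}}

```text
time_s: 1.5
position: [318.5, -347.6, 206.4]
tcp_rot: [-2.805, -1.412, -0.003]
contact_force: [1.2, 0.4, 0.0]
finger_gap: 0.001
gripper_force: 0.0
```

{"fn": "servo_tool", "kwargs": {
  "motion": [0.966, -0.105, 0.082, -0.034, 0.966, -0.105, 0.082, -0.034, 0.966, -0.105, 0.082, -0.034]
}}

```text
time_s: 1.75
position: [368.2, -264.2, 198.3]
tcp_rot: [-2.64, -1.703, -0.003]
contact_force: [0.6, 0.4, 0.2]
finger_gap: 0.002
gripper_force: 0.0
```

{"fn": "servo_tool", "kwargs": {
  "motion": [0.967, 0.102, 0.083, -0.035, 0.967, 0.102, 0.083, -0.035, 0.967, 0.102, 0.083, -0.035]
}}

```text
time_s: 2.0
position: [417.9, -180.7, 190.1]
tcp_rot: [-2.437, -1.983, -0.003]
contact_force: [-0.5, 1.1, -0.7]
finger_gap: -0.002
gripper_force: 0.0
```

{"fn": "servo_tool", "kwargs": {
  "motion": [0.921, 0.309, 0.083, -0.034, 0.921, 0.309, 0.083, -0.034, 0.921, 0.309, 0.083, -0.034]
}}

```text
time_s: 2.25
position: [467.5, -97.1, 181.9]
tcp_rot: [-2.212, -2.231, -0.004]
contact_force: [-0.8, 0.1, -0.1]
finger_gap: -0.001
gripper_force: 0.0
```

{"fn": "servo_tool", "kwargs": {
  "motion": [0.834, 0.498, 0.083, -0.035, 0.834, 0.498, 0.083, -0.035, 0.834, 0.498, 0.083, -0.035]
}}

```text
time_s: 2.5
position: [517.2, -13.8, 173.5]
tcp_rot: [-1.954, -2.459, -0.005]
contact_force: [-0.4, 1.4, 0.8]
finger_gap: 0.001
gripper_force: 0.0
```

{"fn": "servo_tool", "kwargs": {
  "motion": [0.705, 0.668, 0.083, -0.035, 0.705, 0.668, 0.083, -0.035, 0.705, 0.668, 0.083, -0.035, 0.705, 0.668, 0.083, -0.035, 0.705, 0.668, 0.083, -0.035, 0.705, 0.668, 0.083, -0.035]
}}

```text
time_s: 3.0
position: [565.3, 62.2, 165.0]
tcp_rot: [1.69, 2.648, -0.001]
contact_force: [-0.9, 0.3, 0.2]
finger_gap: 0.001
gripper_force: 0.0
```

{"fn": "servo_tool", "kwargs": {
  "motion": [0, 0, 0.3, 0, 0, 0, 0.6, 0, 0, 0, 0.85, 0, 0, 0, 0.97, 0, 0, 0, 0.97, 0, 0, 0, 0.97, 0]
}}

```text
time_s: 3.5
position: [565.6, 62.2, 68.6]
tcp_rot: [1.69, 2.648, -0.001]
contact_force: [-0.5, 0.6, -0.1]
finger_gap: 0.0
gripper_force: 0.0
```

Run:
```python
from h import *
s=manip.state(); print(s['position'],s['contact_force'])
def at(phi,x0=42,y0=41):
    a=np.deg2rad(phi); return [550.5+x0*np.cos(a)-y0*np.sin(a),12.3+x0*np.sin(a)+y0*np.cos(a),68,phi]
c=np.array([565.36,63.27,67.98,25.02])
c1=plan(c,[at(24.9,39),at(24.9)]+[at(p) for p in np.arange(22,-6,-3)]+[at(-5)]*2)
print(c1.tolist())
c2=plan(c1,[at(p) for p in np.arange(-6,-20,-1)])
```

```text
[565.55281309  62.24832938  68.59722381] [-0.46835625  0.6315939  -0.11143293]
[0.01, 0.041, -0.0, 0.0, 0.01, 0.071, -0.0, 0.0, -0.012, 0.091, -0.0, 0.008, -0.035, 0.11, -0.0, 0.017, -0.06, 0.129, -0.0, 0.025, -0.085, 0.146, -0.0, 0.033, -0.112, 0.162, -0.0, 0.042, -0.139, 0.176, -0.0, 0.05, -0.167, 0.189, -0.0, 0.058, -0.195, 0.2, -0.0, 0.067, -0.225, 0.21, -0.0, 0.075, -0.254, 0.219, -0.0, 0.083, -0.254, 0.219, -0.0, 0.083, -0.254, 0.219, -0.0, 0.083] 
[595.947447369813, 49.51579833654738, 67.98, -4.860000000000003]
[-0.008, 0.007, -0.0, 0.003, -0.015, 0.014, -0.0, 0.006, -0.023, 0.021, -0.0, 0.009, -0.031, 0.027, -0.0, 0.011, -0.039, 0.034, -0.0, 0.014, -0.047, 0.04, -0.0, 0.017, -0.055, 0.046, -0.0, 0.02, -0.063, 0.053, -0.0, 0.023, -0.071, 0.058, -0.0, 0.025, -0.08, 0.064, -0.0, 0.028, -0.088, 0.07, -0.0, 0.031, -0.097, 0.076, -0.0, 0.034, -0.106, 0.081, -0.0, 0.036, -0.114, 0.086, -0.0, 0.039]
```

{"fn": "servo_tool", "kwargs": {
  "motion": [0.01, 0.041, 0, 0, 0.01, 0.071, 0, 0, -0.012, 0.091, 0, 0.008, -0.035, 0.11, 0, 0.017, -0.06, 0.129, 0, 0.025, -0.085, 0.146, 0, 0.033, -0.112, 0.162, 0, 0.042, -0.139, 0.176, 0, 0.05, -0.167, 0.189, 0, 0.058, -0.195, 0.2, 0, 0.067, -0.225, 0.21, 0, 0.075, -0.254, 0.219, 0, 0.083, -0.254, 0.219, 0, 0.083, -0.254, 0.219, 0, 0.083]
}}

```text
time_s: 4.67
position: [596.9, 49.6, 69.2]
tcp_rot: [2.312, 2.125, 0.002]
contact_force: [0.1, -0.1, 1.3]
finger_gap: -0.002
gripper_force: 0.3
```

Run:
```python
from h import *
for c in ['scene','side']:
    t=snap(c,c+'1'); print([fit_frame(t,lo) for lo in (76,80)])
    for n in ['mark']: print(manip.landmark_of(n,c)[:1])
    if c=='scene': cv2.imwrite('pics/c2.png',cv2.resize(t[0][180:350,225:395,::-1],(400,400)))
s=manip.state(); print(s['time_s'],s['contact_force'],s['moment'])
```

```text
[((550.6, 12.9), array([194. , 189.2]), 3.2, 2604, np.float64(81.3)), ((551.4, 13.0), array([192.4, 189.2]), 3.1, 1887, np.float64(81.9))]
[{'xy': [302.0, 216.2], 'p': 0.89}]
[((548.6, 12.3), array([193.5, 193.9]), 2.9, 2883, np.float64(84.0)), ((548.6, 12.3), array([193.5, 193.9]), 2.9, 2530, np.float64(84.1))]
[{'xy': [346.3, 254.4], 'p': 0.87}]
4.8667 [0.08569467 0.20197607 0.84534756] [-0.036194   -0.02494471 -0.00026401]
```

View pics/c2.png

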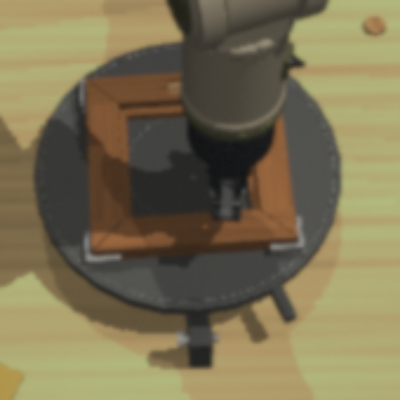

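Run:
```python
from h import *
def at(phi,x0=42,y0=41):
    a=np.deg2rad(phi); return [550.5+x0*np.cos(a)-y0*np.sin(a),12.3+x0*np.sin(a)+y0*np.cos(a),68,phi]
c=np.array([595.947,49.516,67.98,-4.86])
c=plan(c,[at(p) for p in (-7,-9,-11,-13,-15,-17,-19,-20)]+[at(-20)]); print(c.tolist())
c=plan(c,[at(p) for p in (-21,-22,-23,-24)]+[at(-24)]); print(c.tolist())
c=plan(c,[at(p) for p in (-25,-26,-27,-28)]+[at(-28)]); print(c.tolist())
```

```text
[-0.015, 0.014, -0.0, 0.006, -0.031, 0.027, -0.0, 0.012, -0.047, 0.04, -0.0, 0.017, -0.063, 0.053, -0.0, 0.023, -0.08, 0.064, -0.0, 0.028, -0.097, 0.076, -0.0, 0.034, -0.114, 0.086, -0.0, 0.039, -0.123, 0.091, -0.0, 0.042, -0.123, 0.091, -0.0, 0.042] 
[603.9722103770183, 36.489258335078645, 67.98, -19.98]
[-0.008, 0.007, -0.0, 0.003, -0.015, 0.014, -0.0, 0.006, -0.023, 0.021, -0.0, 0.008, -0.03, 0.028, -0.0, 0.011, -0.03, 0.028, -0.0, 0.011] 
[605.5786075163855, 32.713084579723535, 67.98, -23.94]
[-0.008, 0.007, -0.0, 0.003, -0.015, 0.014, -0.0, 0.006, -0.023, 0.021, -0.0, 0.008, -0.031, 0.027, -0.0, 0.011, -0.031, 0.027, -0.0, 0.011] 
[606.7884116713603, 28.784169474175204, 67.98, -27.900000000000002]
```

{"fn": "servo_tool", "kwargs": {
  "motion": [-0.015, 0.014, 0, 0.006, -0.031, 0.027, 0, 0.012, -0.047, 0.04, 0, 0.017, -0.063, 0.053, 0, 0.023, -0.08, 0.064, 0, 0.028, -0.097, 0.076, 0, 0.034, -0.114, 0.086, 0, 0.039, -0.123, 0.091, 0, 0.042, -0.123, 0.091, 0, 0.042]
}}

```text
time_s: 5.62
position: [603.8, 36.4, 68.0]
tcp_rot: [-2.573, -1.802, 0.001]
contact_force: [-3.3, -0.3, 0.9]
finger_gap: -0.003
gripper_force: 1.4
```

{"fn": "servo_tool", "kwargs": {
  "motion": [-0.008, 0.007, 0, 0.003, -0.015, 0.014, 0, 0.006, -0.023, 0.021, 0, 0.008, -0.03, 0.028, 0, 0.011, -0.03, 0.028, 0, 0.011]
}}

```text
time_s: 6.03
position: [605.2, 32.9, 68.0]
tcp_rot: [-2.634, -1.711, 0.001]
contact_force: [-4.4, -0.9, 1.0]
finger_gap: 0.0
gripper_force: 2.0
```

{"fn": "servo_tool", "kwargs": {
  "motion": [-0.008, 0.007, 0, 0.003, -0.015, 0.014, 0, 0.006, -0.023, 0.021, 0, 0.008, -0.031, 0.027, 0, 0.011, -0.031, 0.027, 0, 0.011]
}}

```text
time_s: 6.45
position: [606.3, 29.7, 67.9]
tcp_rot: [-2.691, -1.619, 0.001]
contact_force: [-5.9, 3.0, 1.3]
finger_gap: 0.001
gripper_force: 3.0
```

Run:
```python
from h import *
for c in ['scene','side']:
    t=snap(c,c+'2'); print([fit_frame(t,lo) for lo in (76,80)])
    if c=='scene': cv2.imwrite('pics/c3.png',cv2.resize(t[0][180:350,225:395,::-1],(400,400)))
s=manip.state(); print(s['time_s'],s['contact_force'])
def at(phi,x0=42,y0=41):
    a=np.deg2rad(phi); return [550.5+x0*np.cos(a)-y0*np.sin(a),12.3+x0*np.sin(a)+y0*np.cos(a),68,phi]
c=np.array([606.788,28.784,67.98,-27.9])
for k in range(3):
    b=-28-3*k; c=plan(c,[at(p) for p in (b-1,b-2,b-3,b-3)]); print(c.tolist())
```

```text
[((549.8, 12.4), array([191.1, 195.3]), 72.7, 2805, np.float64(81.3)), ((551.2, 12.5), array([190.3, 192.5]), 72.8, 2084, np.float64(81.9))]
[((547.8, 12.1), array([192.2, 194.3]), 72.7, 3052, np.float64(84.0)), ((548.0, 12.0), array([192.2, 193.9]), 72.7, 2700, np.float64(84.2))]
6.55 [-5.94197031  2.6987738   2.62622411]
[-0.007, 0.007, -0.0, 0.003, -0.015, 0.014, -0.0, 0.006, -0.022, 0.021, -0.0, 0.009, -0.022, 0.021, -0.0, 0.009] 
[607.614462231813, 25.857063003857668, 67.98, -31.139999999999997]
[-0.008, 0.007, -0.0, 0.002, -0.015, 0.014, -0.0, 0.005, -0.023, 0.021, -0.0, 0.008, -0.023, 0.021, -0.0, 0.008] 
[608.2224641166047, 22.802503508923934, 67.98, -34.019999999999996]
[-0.007, 0.007, -0.0, 0.003, -0.015, 0.014, -0.0, 0.006, -0.022, 0.021, -0.0, 0.008, -0.022, 0.021, -0.0, 0.008] 
[608.7321720352799, 19.804137647718907, 67.98, -36.9]
```

View pics/c3.png

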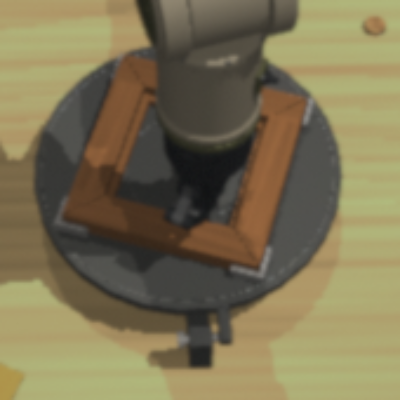

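{"fn": "servo_tool", "kwargs": {
  "motion": [-0.007, 0.007, 0, 0.003, -0.015, 0.014, 0, 0.006, -0.022, 0.021, 0, 0.009, -0.022, 0.021, 0, 0.009]
}}

```text
time_s: 6.88
position: [606.2, 29.8, 67.9]
tcp_rot: [-2.73, -1.544, 0.0]
contact_force: [-8.8, 8.9, 2.9]
finger_gap: 0.001
gripper_force: 5.4
```

{"fn": "servo_tool", "kwargs": {
  "motion": [-0.008, 0.007, 0, 0.002, -0.015, 0.014, 0, 0.005, -0.023, 0.021, 0, 0.008, -0.023, 0.021, 0, 0.008]
}}

```text
time_s: 7.22
position: [606.0, 29.2, 67.6]
tcp_rot: [-2.764, -1.477, 0.001]
contact_force: [-10.2, 13.6, 3.7]
finger_gap: 0.002
gripper_force: 7.4
```

Run:
```python
from h import *
for c in ['scene','side']:
    t=snap(c,c+'2'); print([fit_frame(t,lo) for lo in (76,80)])
s=manip.state(); print(s['time_s'],s['contact_force'],s['position'],s['moment'])
```

```text
[((551.1, 12.0), array([191. , 193.3]), 72.8, 2803, np.float64(81.4)), ((551.6, 12.3), array([190.5, 192.3]), 72.6, 2125, np.float64(82.0))]
[((548.1, 12.0), array([192.5, 196.3]), 72.6, 3073, np.float64(84.0)), ((548.1, 12.0), array([192.5, 196.3]), 72.6, 2735, np.float64(84.2))]
7.3167 [-10.74352671  14.00084792   4.05648421] [605.9764517   29.21718286  67.6227043 ] [3.0654942  2.40647978 0.2031822 ]
```

Run:
```python
from h import *
c=np.array([608.22,22.80,67.98,-34.02])
c=plan(c,[[606,29.2,68,-34],[600,31,68,-34],[594.5,32.8,68,-34],[594.5,32.8,68,-34]])
c=plan(c,[[*c[:2],120,c[3]],[*c[:2],163,c[3]]])
c=chain(c,[498.5,399.5,200,19.5],5)
```

```text
[0.041, -0.054, -0.0, -0.0, 0.022, -0.114, -0.0, -0.0, 0.006, -0.17, -0.0, -0.0, 0.006, -0.17, -0.0, -0.0] 
[0.0, 0.0, -0.52, -0.0, 0.0, 0.0, -0.95, -0.0] 
[0.5, -0.569, -0.074, -0.03] 
[0.599, -0.466, -0.074, -0.029] 
[0.673, -0.349, -0.074, -0.03] 
[0.726, -0.217, -0.074, -0.03] 
[0.754, -0.078, -0.074, -0.03] 
cmd [498.47, 399.48, 199.98, 19.62]
```

{"fn": "servo_tool", "kwargs": {
  "motion": [0.041, -0.054, 0, 0, 0.022, -0.114, 0, 0, 0.006, -0.17, 0, 0, 0.006, -0.17, 0, 0]
}}

```text
time_s: 7.65
position: [594.2, 32.5, 68.3]
tcp_rot: [2.774, 1.474, 0.001]
contact_force: [0.7, -0.7, 0.3]
finger_gap: -0.001
gripper_force: 0.0
```

{"fn": "servo_tool", "kwargs": {
  "motion": [0, 0, -0.2, 0, 0, 0, -0.52, 0, 0, 0, -0.95, 0]
}}

```text
time_s: 7.9
position: [593.0, 31.3, 160.2]
tcp_rot: [-2.774, -1.472, 0.007]
contact_force: [0.5, -0.7, -0.1]
finger_gap: -0.002
gripper_force: 0.0
```

{"fn": "servo_tool", "kwargs": {
  "motion": [0.25, -0.28, -0.04, -0.015, 0.5, -0.569, -0.074, -0.03, 0.5, -0.569, -0.074, -0.03],
  "gripper": 80
}}

```text
time_s: 8.15
position: [574.1, 114.9, 171.7]
tcp_rot: [-2.609, -1.747, -0.009]
contact_force: [-1.0, 1.2, -0.6]
finger_gap: 0.417
gripper_force: 0.0
```

{"fn": "servo_tool", "kwargs": {
  "motion": [0.599, -0.466, -0.074, -0.029, 0.599, -0.466, -0.074, -0.029]
}}

```text
time_s: 8.32
position: [556.7, 178.6, 176.7]
tcp_rot: [2.452, 1.962, 0.001]
contact_force: [0.7, 1.4, 0.5]
finger_gap: 0.709
gripper_force: 0.0
```

{"fn": "servo_tool", "kwargs": {
  "motion": [0.673, -0.349, -0.074, -0.03, 0.673, -0.349, -0.074, -0.03]
}}

```text
time_s: 8.48
position: [536.7, 254.5, 184.5]
tcp_rot: [2.253, 2.189, 0.002]
contact_force: [0.2, 0.9, -0.0]
finger_gap: 0.936
gripper_force: 0.0
```

{"fn": "servo_tool", "kwargs": {
  "motion": [0.726, -0.217, -0.074, -0.03, 0.726, -0.217, -0.074, -0.03]
}}

```text
time_s: 8.65
position: [517.5, 328.0, 191.9]
tcp_rot: [2.037, 2.391, 0.002]
contact_force: [1.1, 0.6, 0.5]
finger_gap: 0.937
gripper_force: 0.0
```

{"fn": "servo_tool", "kwargs": {
  "motion": [0.754, -0.078, -0.074, -0.03, 0.754, -0.078, -0.074, -0.03, 0.754, -0.078, -0.074, -0.03, 0.754, -0.078, -0.074, -0.03, 0.754, -0.078, -0.074, -0.03]
}}

```text
time_s: 9.07
position: [499.5, 398.6, 198.3]
tcp_rot: [1.812, 2.565, -0.001]
contact_force: [0.6, 0.2, -0.3]
finger_gap: 0.938
gripper_force: 0.0
```

Run:
```python
from h import *
for c in ['scene','side']:
    t=snap(c,c+'3'); print([fit_frame(t,lo) for lo in (76,80)])
    r=manip.landmark_of('mark',c)[:1]; print(r, atz(r[0]['xy'],t[2],t[3],79) if r else '')
    cv2.imwrite(f'pics/{c}3.png',t[0][:,:,::-1]); np.savez(c+'3.npz',im=t[0],d=t[1],K=t[2],T=t[3])
t=snap('wrist','w3'); P=cloud(*t[1:]); im,d,K,T=t; np.savez('w3.npz',im=im,d=d,K=K,T=T)
print(T[:3,3])
for lo,hi in ((25,97),(90,97),(7,17)):
    m=(d>0)&(np.hypot(P[...,0]-498,P[...,1]-399)<60)&(P[...,2]>lo)&(P[...,2]<hi)
    q=P[m]
    if len(q)>5: print(lo,hi,len(q),cv2.minAreaRect(q[:,:2].astype(np.float32)))
s=manip.state(); print(s['time_s'],s['position'],s['finger_gap'])
cv2.imwrite('pics/c4.png',np.hstack([cv2.resize(np.load('scene3.npz')['im'][180:350,225:395,::-1],(360,360)),cv2.resize(im[:,:,::-1],(440,360))]))
```

```text
[((550.5, 12.1), array([191.1, 193.9]), 72.8, 3412, np.float64(81.2)), ((551.3, 12.3), array([190.2, 192.2]), 72.9, 2437, np.float64(81.9))]
[{'xy': [313.3, 219.4], 'p': 0.95}] [479.17806733  34.97351171  79.        ]
[((547.6, 12.8), array([193.4, 194.1]), 72.6, 3231, np.float64(84.0)), ((547.4, 12.2), array([192.3, 194. ]), 72.5, 2879, np.float64(84.2))]
[{'xy': [335.5, 258.3], 'p': 0.85}] [472.93040395  36.55677739  79.        ]
[477.38689369 460.52488789 341.60820762]
25 97 3254 ((497.0124206542969, 400.83026123046875), (25.187883377075195, 53.9052619934082), 19.705549240112305)
90 97 2849 ((497.6091613769531, 400.9796142578125), (23.826034545898438, 53.84291076660156), 19.887012481689453)
7 17 538 ((487.0787353515625, 430.99456787109375), (21.391210556030273, 16.181291580200195), 19.375001907348633)
9.3167 [499.7436307  397.90134713 198.70747843] 0.9401212257628339
```

View pics/c4.png

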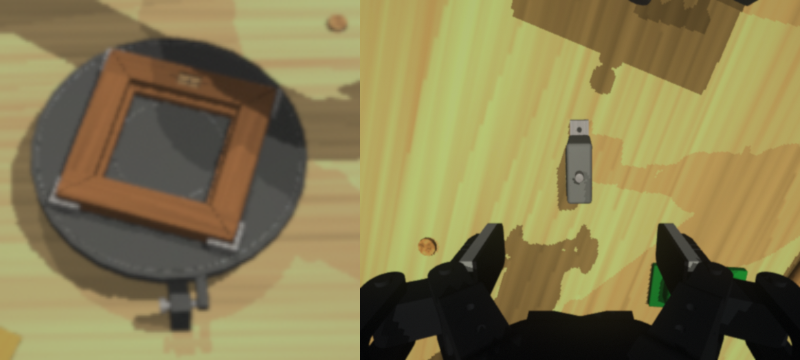

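The wheel rests with its lug on the stop, and the frame yaw is steady at −17.3° after release. The gauge is at about (498, 400.5) with yaw 19.8°. Descending to grip it across its 24 mm.

{"fn": "servo_tool", "kwargs": {
  "motion": [0.012, 0, 0.3, 0, 0.012, 0, 0.6, 0, 0.012, 0, 0.9, 0, 0.012, 0, 0.9, 0]
}}

```text
time_s: 9.65
position: [496.5, 396.8, 102.4]
tcp_rot: [-1.811, -2.564, 0.015]
contact_force: [-1.2, -2.0, 0.2]
finger_gap: 0.941
gripper_force: 0.0
```

{"fn": "servo_tool", "kwargs": {
  "motion": [0, 0, 0.2, 0, 0, 0, 0.4, 0, 0, 0, 0.55, 0, 0, 0, 0.6, 0, 0, 0, 0.6, 0, 0, 0, 0.6, 0]
}}

```text
time_s: 10.15
position: [499.0, 400.9, 50.3]
tcp_rot: [1.811, 2.567, 0.002]
contact_force: [-0.4, 0.8, 0.7]
finger_gap: 0.934
gripper_force: 0.0
```

{"fn": "servo_tool", "kwargs": {
  "motion": [0, 0, 0, 0, 0, 0, 0, 0, 0, 0, 0, 0, 0, 0, 0, 0, 0, 0, 0, 0, 0, 0, 0, 0, 0, 0, 0, 0, 0, 0, 0, 0, 0, 0, 0, 0, 0, 0, 0, 0],
  "gripper": 10,
  "force": 60
}}

```text
time_s: 10.98
position: [498.3, 400.8, 49.3]
tcp_rot: [1.811, 2.567, 0.001]
contact_force: [-2.0, -1.2, 5.4]
finger_gap: 0.272
gripper_force: 59.4
```

Run:
```python
from h import *
c=np.array([498.07,400.61,49.98,19.62])
c=plan(c,[[*c[:2],60,c[3]],[*c[:2],100,c[3]],[*c[:2],145,c[3]]])
c=chain(c,[455,-40,200,-17.3],5)
```

```text
[0.0, 0.0, -0.1, -0.0, 0.0, 0.0, -0.5, -0.0, 0.0, 0.0, -0.95, -0.0] 
[-0.801, -0.377, -0.11, 0.021] 
[-0.844, -0.268, -0.11, 0.02] 
[-0.871, -0.161, -0.11, 0.021] 
[-0.884, -0.044, -0.11, 0.02] 
[-0.883, 0.066, -0.11, 0.021] 
cmd [454.98, -40.0, 199.98, -17.46]
```

{"fn": "servo_tool", "kwargs": {
  "motion": [0, 0, -0.05, 0, 0, 0, -0.2, 0, 0, 0, -0.5, 0, 0, 0, -0.8, 0, 0, 0, -0.95, 0, 0, 0, -0.95, 0]
}}

```text
time_s: 11.48
position: [499.4, 402.2, 147.9]
tcp_rot: [1.81, 2.566, 0.009]
contact_force: [0.9, -0.2, -2.1]
finger_gap: 0.274
gripper_force: 59.5
```

{"fn": "servo_tool", "kwargs": {
  "motion": [-0.3, -0.14, -0.04, 0.008, -0.6, -0.28, -0.08, 0.016, -0.801, -0.377, -0.11, 0.021]
}}

```text
time_s: 11.73
position: [489.0, 309.0, 152.6]
tcp_rot: [-1.981, -2.438, 0.006]
contact_force: [2.4, 0.1, -3.5]
finger_gap: 0.271
gripper_force: 60.2
```

{"fn": "servo_tool", "kwargs": {
  "motion": [-0.3, -0.09, -0.04, 0.007, -0.6, -0.19, -0.08, 0.014, -0.844, -0.268, -0.11, 0.02]
}}

```text
time_s: 11.98
position: [480.1, 221.2, 164.1]
tcp_rot: [-2.129, -2.309, 0.005]
contact_force: [0.8, -1.0, -3.6]
finger_gap: 0.27
gripper_force: 60.0
```

{"fn": "servo_tool", "kwargs": {
  "motion": [-0.3, -0.05, -0.04, 0.007, -0.6, -0.11, -0.08, 0.014, -0.871, -0.161, -0.11, 0.021]
}}

```text
time_s: 12.23
position: [471.2, 133.7, 175.3]
tcp_rot: [-2.276, -2.164, 0.003]
contact_force: [1.0, -1.3, -2.9]
finger_gap: 0.271
gripper_force: 60.1
```

{"fn": "servo_tool", "kwargs": {
  "motion": [-0.3, -0.015, -0.04, 0.007, -0.6, -0.03, -0.08, 0.014, -0.884, -0.044, -0.11, 0.02]
}}

```text
time_s: 12.48
position: [462.6, 46.1, 186.5]
tcp_rot: [-2.407, -2.017, 0.003]
contact_force: [1.1, 0.5, -3.4]
finger_gap: 0.27
gripper_force: 60.1
```

{"fn": "servo_tool", "kwargs": {
  "motion": [-0.3, 0.02, -0.04, 0.007, -0.6, 0.045, -0.08, 0.014, -0.8, 0.06, -0.1, 0.019, -0.883, 0.066, -0.11, 0.021, -0.883, 0.066, -0.11, 0.021, -0.883, 0.066, -0.11, 0.021, -0.883, 0.066, -0.11, 0.021]
}}

```text
time_s: 13.07
position: [455.1, -38.1, 198.2]
tcp_rot: [-2.529, -1.862, -0.0]
contact_force: [-0.8, 0.6, -2.7]
finger_gap: 0.275
gripper_force: 60.1
```

Run:
```python
from h import *
s=manip.state(); p=s['position']; print(s['time_s'],p,s['tcp_rot'])
for c in ['wrist','side','scene']:
    t=snap(c,c+'4'); im,d,K,T=t; np.savez(c+'4.npz',im=im,d=d,K=K,T=T); P=cloud(d,K,T)
    print(c,fit_frame(t,76))
    r=manip.landmark_of('mark',c)[:1]; print('mark',r, atz(r[0]['xy'],K,T,79) if r else '')
    r=manip.landmark_of('probe_tip',c)[:1]; print('tip',r, atz(r[0]['xy'],K,T,139) if r else '')
    z=P[...,2]; m=(d>0)&(np.hypot(P[...,0]-p[0],P[...,1]-p[1])<60)&(z>145)&(z<168)
    q=P[m]; print('bar',len(q), cv2.minAreaRect(q[:,:2].astype(np.float32)) if len(q)>5 else '',z[m].min() if len(q) else '')
im=np.load('wrist4.npz')['im'];im2=np.load('side4.npz')['im']
cv2.imwrite('pics/c5.png',np.hstack([cv2.resize(im[:,:,::-1],(400,300)),cv2.resize(im2[120:330,210:490,::-1],(400,300))]))
s=manip.state(); print(s['time_s'],s['position'])
```

```text
13.0667 [455.09025889 -38.08661286 198.23326279] [-2.52914711e+00 -1.86166077e+00 -1.50417172e-04]
wrist ((546.5, -4.6), array([164.6, 195.8]), 72.7, 33291, np.float64(84.4))
mark [{'xy': [314.1, 111.7], 'p': 0.85}] [474.14947352  37.9409756   79.        ]
tip [] 
bar 2102 ((463.7168273925781, -8.277591705322266), (19.031322479248047, 22.080591201782227), 72.67609405517578) 149.9423932128003
side ((548.1, 12.1), array([192.3, 194.1]), 72.7, 3214, np.float64(84.1))
mark [{'xy': [336.2, 258.8], 'p': 0.98}] [470.83548001  36.85631121  79.        ]
tip [] 
bar 448 ((453.97174072265625, -38.99095153808594), (80.80473327636719, 26.975740432739258), 71.61869812011719) 148.36060096287457
scene ((550.7, 12.3), array([191.1, 194.5]), 72.6, 3481, np.float64(81.2))
mark [{'xy': [313.3, 216.6], 'p': 0.7}] [471.39706936  35.17964333  79.        ]
tip [] 
bar 325 ((457.34320068359375, -40.291439056396484), (81.23340606689453, 25.32046890258789), 72.02406311035156) 145.2577516677378
13.5167 [455.13291803 -39.86316101 198.71996636]
```

View pics/c5.png

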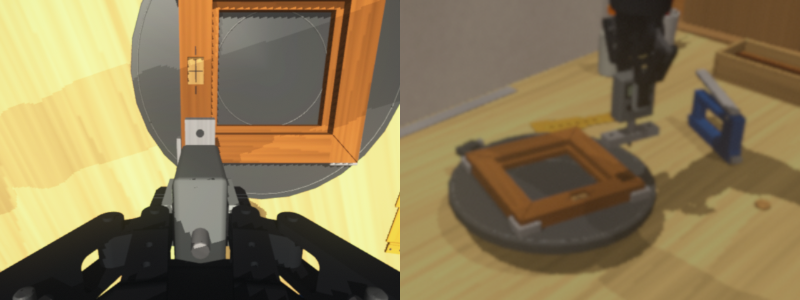

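{"fn": "servo_tool", "kwargs": {
  "motion": [0.3, -0.02, 0, 0, 0.6, -0.04, 0, 0, 0.776, -0.043, 0.1, 0, 0.776, -0.043, 0.3, 0, 0.776, -0.043, 0.46, 0, 0.776, -0.043, 0.46, 0, 0.776, -0.043, 0.46, 0, 0.776, -0.043, 0.46, 0]
}}

```text
time_s: 14.18
position: [474.8, 35.1, 153.7]
tcp_rot: [2.533, 1.857, 0.002]
contact_force: [0.6, -0.3, -2.1]
finger_gap: 0.279
gripper_force: 59.9
```

Run:
```python
from h import *
s=manip.state(); p=s['position']; print(s['time_s'],p,s['tcp_rot'],s['contact_force'])
for c in ['wrist','side','scene']:
    t=snap(c,c+'5'); im,d,K,T=t; np.savez(c+'5.npz',im=im,d=d,K=K,T=T); P=cloud(d,K,T)
    cc,wh,a,n,_=fit_frame(t,76,88); print(c,cc,wh,a)
    z=P[...,2]; m=(d>0)&(np.hypot(P[...,0]-p[0],P[...,1]-p[1])<60)&(z>99)&(z<123)
    q=P[m]; (bx,by),w,ang=cv2.minAreaRect(q[:,:2].astype(np.float32)); print('bar',(bx,by),w,ang)
    f=np.deg2rad(-17.3); dx,dy=bx-cc[0],by-cc[1]; print('bar in frame',dx*np.cos(f)+dy*np.sin(f),-dx*np.sin(f)+dy*np.cos(f))
im=np.load('wrist5.npz')['im'];im2=np.load('side5.npz')['im']
cv2.imwrite('pics/c6.png',np.hstack([cv2.resize(im[:,:,::-1],(400,300)),cv2.resize(im2[180:315,250:430,::-1],(400,300))]))
# rail outer/inner edges and bar edges along frame x in the wrist cloud, at rail rows y' 45..80
z=np.load('wrist5.npz'); P=cloud(z['d'],z['K'],z['T']); q=P[z['d']>0]; f=np.deg2rad(-17.3)
dx,dy=q[:,0]-549.5,q[:,1]-12.2; X=dx*np.cos(f)+dy*np.sin(f);Y=-dx*np.sin(f)+dy*np.cos(f)
for yy in (48,56,64):
    m=(abs(Y-yy)<3)&(q[:,2]>79)&(q[:,2]<89)&(X<-40); print('rail',yy,np.percentile(X[m],[0.5,99.5]))
for yy in (28,33,37):
    m=(abs(Y-yy)<1.5)&(q[:,2]>100)&(q[:,2]<122); 
    if m.sum(): print('bar',yy,np.percentile(X[m],[0.5,99.5]))
m=(q[:,2]>106)&(q[:,2]<122)&(abs(X+80)<8); print('bar end Y',np.percentile(Y[m],99.7),'z',np.median(q[m,2]))
```

```text
14.1833 [474.84229872  35.10914315 153.68438923] [2.53307658e+00 1.85730993e+00 1.57961602e-03] [ 0.64454398 -0.28275231 -2.09774459]
wrist (549.2, 13.9) [192.2 192. ] 72.9
bar (483.5800476074219, 64.87551879882812) (19.115732192993164, 21.984943389892578) 71.99099731445312
bar in frame -77.81019669352477 29.15570200370578
side (548.5, 13.0) [191.9 195.4] 72.7
bar (473.1076965332031, 34.23771667480469) (82.58943939208984, 26.194862365722656) 71.01761627197266
bar in frame -78.29717925618625 -2.142837397822536
scene (550.8, 11.9) [191.3 192.9] 72.7
bar (477.5036926269531, 33.911346435546875) (80.37661743164062, 26.248769760131836) 72.7115249633789
bar in frame -76.52606240264626 -0.7809094544907111
rail 48 [-95.63003504 -64.80731847]
rail 56 [-95.62967573 -64.88153849]
rail 64 [-95.39906384 -41.00951071]
bar 28 [-89.60999723 -67.94863865]
bar 33 [-89.49264455 -67.63963676]
bar 37 [-89.43066562 -67.57714407]
bar end Y 40.07792235612936 z 116.87962247560257
```

View pics/c6.png

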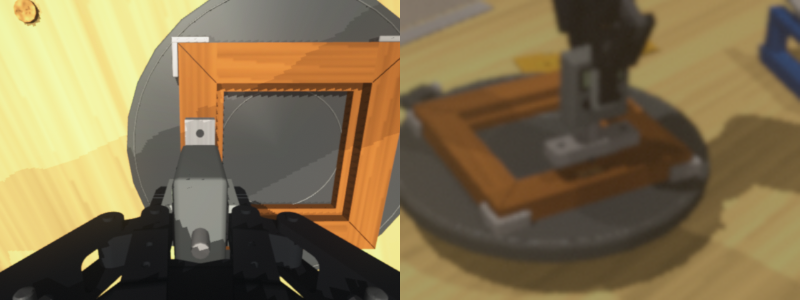

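{"fn": "servo_tool", "kwargs": {
  "motion": [0.013, -0.017, 0, -0.001, 0.013, -0.017, 0.02, -0.001, 0.013, -0.017, 0.06, -0.001, 0.013, -0.017, 0.1, -0.001, 0.013, -0.017, 0.13, -0.001, 0.013, -0.017, 0.15, -0.001, 0.013, -0.017, 0.165, -0.001, 0.013, -0.017, 0.175, -0.001, 0.013, -0.017, 0.175, -0.001, 0.013, -0.017, 0.175, -0.001]
}}

```text
time_s: 15.17
position: [473.0, 37.0, 135.2]
tcp_rot: [-2.527, -1.866, 0.0]
contact_force: [-1.6, 0.7, -1.9]
finger_gap: 0.275
gripper_force: 60.2
```

Run:
```python
from h import *
s=manip.state(); p=s['position']; print(s['time_s'],p,s['contact_force'],s['moment'])
def go(c):
    t=snap(c); im,d,K,T=t; P=cloud(d,K,T)
    cc,wh,a,n,_=fit_frame(t,76,86); z=P[...,2]
    print(c,cc,wh,a)
    f=np.deg2rad(-17.25); dx,dy=P[...,0]-cc[0],P[...,1]-cc[1]; X=dx*np.cos(f)+dy*np.sin(f);Y=-dx*np.sin(f)+dy*np.cos(f)
    ok=d>0
    for yy in (50,58):
        m=ok&(abs(Y-yy)<3)&(z>79)&(z<88)&(X<-60); print('rail',yy,np.percentile(X[m],[0.5,99.5]),np.median(z[m]))
    for yy in (26,30,34):
        m=ok&(abs(Y-yy)<1.5)&(z>93)&(z<106)&(abs(X+80)<25)
        if m.sum(): print('bar',yy,np.percentile(X[m],[0.5,99.5]),np.median(z[m]))
    m=ok&(z>93)&(z<106)&(abs(X+80)<8); print('bar end Y',np.percentile(Y[m],[.3,99.7]))
go('wrist'); go('side')
```

```text
15.1667 [472.97374955  36.97837172 135.18646817] [-1.60871064  0.65744595 -1.89324484] [-0.03810298  0.1549779  -0.0201424 ]
wrist (549.3, 14.4) [194.3 189.4] 73.6
rail 50 [-94.63621225 -63.96989393] 84.41198378066078
rail 58 [-94.50621176 -64.18479708] 84.49009627202153
bar 26 [-91.25363095 -69.59491556] 98.45216913305174
bar 30 [-91.17853122 -69.69174952] 98.57780598471655
bar 34 [-91.18389836 -69.30083216] 98.33077984907462
bar end Y [20.48578057 39.28651804]
side (548.1, 12.9) [190.9 194.9] 72.4
rail 50 [-95.80144171 -63.82600701] 84.00156060163334
rail 58 [-95.44212852 -64.16862346] 84.28599572579151
bar 26 [-92.22812334 -70.22974939] 98.47511744382905
bar 30 [-90.57527574 -70.60638368] 98.3833393575764
bar 34 [-91.55032392 -67.90100776] 98.61936568209666
bar end Y [-39.62346855  40.23998234]
```

{"fn": "servo_tool", "kwargs": {
  "motion": [0, 0.009, 0, 0, 0, 0.009, 0.01, 0, 0, 0.009, 0.015, 0, 0, 0.009, 0.02, 0, 0, 0.009, 0.022, 0, 0, 0.009, 0.024, 0, 0, 0.009, 0.026, 0, 0, 0.009, 0.026, 0, 0, 0.009, 0.026, 0]
}}

```text
time_s: 16.02
position: [474.2, 36.9, 133.3]
tcp_rot: [2.527, 1.866, 0.001]
contact_force: [-2.6, 0.8, 5.8]
finger_gap: 0.273
gripper_force: 61.3
```

{"fn": "servo_tool", "kwargs": {
  "motion": [0, 0, 0.002, 0, 0, 0, 0.004, 0, 0, 0, 0.004, 0, 0, 0, 0.004, 0]
}}

```text
time_s: 16.35
position: [474.3, 36.9, 133.3]
tcp_rot: [2.526, 1.866, 0.001]
contact_force: [-4.4, 1.2, 9.7]
finger_gap: 0.276
gripper_force: 61.8
```

{"fn": "servo_tool", "kwargs": {
  "motion": [0, -0.003, -0.001, 0, 0, -0.003, -0.001, 0, 0, -0.003, -0.001, 0, 0, -0.003, -0.001, 0, 0, -0.003, -0.001, 0, 0, -0.003, -0.001, 0]
}}

```text
time_s: 16.85
position: [474.2, 36.9, 133.2]
tcp_rot: [2.526, 1.866, 0.002]
contact_force: [-1.2, -0.5, 7.0]
finger_gap: 0.275
gripper_force: 61.3
```

Run:
```python
from h import *
s=manip.state(); p=s['position']; print(s['time_s'],p,s['tcp_rot'],s['contact_force'],s['moment'])
def go(c):
    t=snap(c); im,d,K,T=t; np.savez(c+'6.npz',im=im,d=d,K=K,T=T); P=cloud(d,K,T)
    cc,wh,a,n,_=fit_frame(t,76,86); z=P[...,2]
    print(c,cc,wh,a)
    f=np.deg2rad(-17.25); dx,dy=P[...,0]-cc[0],P[...,1]-cc[1]; X=dx*np.cos(f)+dy*np.sin(f);Y=-dx*np.sin(f)+dy*np.cos(f)
    ok=d>0
    for yy in (50,58):
        m=ok&(abs(Y-yy)<3)&(z>79)&(z<88)&(X<-60); print('rail',yy,np.percentile(X[m],[0.5,99.5]),np.median(z[m]))
    for yy in (26,30,34):
        m=ok&(abs(Y-yy)<1.5)&(z>91)&(z<102)&(abs(X+80)<25)
        if m.sum(): print('bar',yy,np.percentile(X[m],[0.5,99.5]),np.median(z[m]))
    m=ok&(z>91)&(z<102)&(abs(X+80)<9)&(abs(Y)<50); print('bar end Y',np.percentile(Y[m],[.3,99.7]))
    A=np.c_[X[m]+80,Y[m],np.ones(m.sum())]; m2=abs(z[m]-np.median(z[m]))<1.5; print('plane dz/dx,dz/dy,z0',np.linalg.lstsq(A[m2],z[m][m2],rcond=None)[0], m2.sum())
go('wrist'); go('side'); print(fit_frame(snap('scene'),76))
im=np.load('wrist6.npz')['im'];im2=np.load('side6.npz')['im']
cv2.imwrite('pics/c7.png',np.hstack([cv2.resize(im[:,:,::-1],(400,300)),cv2.resize(im2[180:315,250:430,::-1],(400,300))]))
```

```text
16.85 [474.19675784  36.91217685 133.24549398] [2.52622229e+00 1.86575534e+00 1.74416648e-03] [-1.19095657 -0.47783202  6.99532323] [-0.15039683  0.57651283 -0.03617786]
wrist (549.5, 14.6) [192.9 190.8] 73.3
rail 50 [-94.80685065 -64.41081225] 84.42313316361188
rail 58 [-94.66232179 -64.13607372] 84.46554162359055
bar 26 [-90.15282794 -68.48615033] 96.51766648440332
bar 30 [-90.15117601 -68.51819554] 96.62488108866737
bar 34 [-90.09209577 -68.23222468] 96.47148609566916
bar end Y [20.47839659 39.26472824]
plane dz/dx,dz/dy,z0 [ 3.17302453e-05 -1.10371715e-03  9.65202815e+01] 1544
side (548.3, 12.3) [191.7 195.5] 72.8
rail 50 [-97.09711265 -64.54538494] 84.46612782316089
rail 58 [-96.35575558 -64.20496015] 84.1908055181
bar 26 [-90.11842889 -67.24331244] 95.83708839929406
bar 30 [-92.04036843 -68.94997652] 95.84532237389317
bar 34 [-91.6936228  -69.95382413] 96.66892208757221
bar end Y [-39.13048496  41.1895536 ]
plane dz/dx,dz/dy,z0 [-6.91885010e-03  3.23368653e-03  9.62833735e+01] 184
((551.0, 12.0), array([191. , 192.8]), 72.9, 2984, np.float64(81.3))
```

View pics/c7.png

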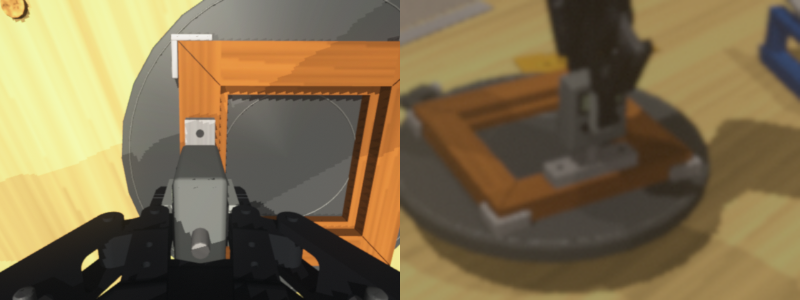

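{"fn": "servo_tool", "kwargs": {
  "motion": [0, 0, 0.001, 0, 0, 0, 0.001, 0, 0, 0, 0.001, 0, 0, 0, 0.001, 0, 0, 0, 0.001, 0, 0, 0, 0.001, 0]
}}

```text
time_s: 17.5
position: [474.2, 36.9, 133.3]
tcp_rot: [2.526, 1.866, 0.002]
contact_force: [-3.0, -0.3, 8.4]
finger_gap: 0.274
gripper_force: 61.6
```

```bash
python3 -c "
from workcell import manip
print(manip.state()['contact_force']); print(manip.finish_job())"
```

```text
[-3.00648362 -0.25284506  8.37819807]
the job is handed in; nothing more can be done
None
```

The job is handed in, with no verdict returned: the turntable is against its stop, and the gripper holds the gauge flat on the mortised rail, probe within about 1 mm of the cross, with about 11 N (1.1 kg) of push.

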